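# Hang the loaded slide basket to drain

## Task

Hang the long slide basket, the one full of microscope slides, by its handle on the hook of the drip stand so that the middle of its handle bar rests in the bend of the hook and the basket hangs still. Keep it upright on the way so that no slide tips out, and leave the short empty basket where it stands.

Things in the scene. Friction and masses are not known exactly. Their poses are not given: they have to be found in the camera images.
- long_basket: Longer of two steel wire baskets, full of upright glass slides: 86 mm along x, 112 along y, 42 high, 0.32 kg, on the table. Origin: centre of underside, z up. Alike after a half turn. Rigid arched handle of 8 mm round bar in its y-z plane at x = 0: legs at y = +-54 mm, level top bar along y, axis 115 mm up. Over it, a black grip block centred 156 mm up, to be pinched across y from above.
- long_basket_bar (a point): Middle of the long basket's handle bar, on its axis, 115 mm above the basket's origin; axes as the basket's. From here an 8 mm neck rises 26 mm to the grip block: 26 mm along x, 14 mm along y, 30 mm high, its centre 41 mm above this point. The handle's legs reach down from the bar's ends, so bring it to the hook from the tip's side (along the hook), not sideways.
- hook_seat (a point): Where the bar's middle lies once hung, 160 mm up. z up; the hook, open above, points along -x, towards the robot; the bar hangs along y. 8 mm rod in the x-z plane: from a post at x = +92 mm (top 32 mm above this point) level, top side 26 mm above, slopes down from x = 26 to 7, its top 4 mm below here, then up to a tip at x = -24, top 20 mm above. Fixed; foot: white tray x -60 to 130, y +-70, 12 high.
- short_basket: The shorter, empty slide basket, not to be hung: 86 mm along x, 62 mm along y, 42 mm high, 0.18 kg, with handle and grip block of the same heights and thicknesses. Origin at the centre of its underside, z up. It stands on the table.
There are look-alikes about, which are no part of the job. What is shaped like the part that bears hook_seat but purple is not meant.

How it is judged:
By the outcome, as a careful person would: the job done as asked, in the order asked, and still so for the second after the job is handed in, with the robot touching nothing.
It also fails if it takes over 45 s, if anything falls off the work surface, if the arm or the gripper's body presses on something with over 40 N, if the wrist force passes 120 N, or if a joint passes its speed limit or range.

## Robot

A 6-joint arm with a two-finger parallel gripper is mounted at the origin on the work surface. World frame = base frame: x ahead of the robot, y to its left, z up, the work surface at z = 0. Lengths are in m, angles in rad, forces in N, time in s.
With the tool pointing down it reaches from about 0.25 to 0.725 m from the base axis. Payload 4 kg.
Tool frame: the origin (TCP) lies at the very end of the fingers, on their centre line; the grasp point (between the pads) lies 19 mm behind it; x points along the fingers, y is the direction in which the jaws open and shut, and the axes are right-handed (so a half turn about x gives the same grasp; the last joint's range is limited). The gripper opens to 85 mm and grips with 20 to 120 N. Pads are 22 mm wide; open, the fingers measure 114 mm over their backs; the gripper's body (76 mm by 85 mm) begins 54 mm behind the grasp point. The pads swing forward as they close: fully open they stand 13 mm farther back than shut.
Start: joints at [-1.208, 0.241, 0.005, 1.335, 0, 1.571], TCP at [0.177, -0.467, 0.231] pointing down, gripper open.
Joint ranges: [-2.72, 2.72], [-1.05, 1.87], [-1.09, 1.28], [-1.99, 2.15], [-1.42, 1.44], [-3.14, 3.14]. Speed limits (rad/s): [2.79, 2.79, 3.14, 3.14, 3.14, 3.14].

## Interface

Orientations are given as a unit quaternion [x, y, z, w].
In Python, from workcell import get_obs, camera, job_done gives the robot as it stands. The module is installed in compiled form; this text tells all that it offers.
- The arm moves only by the tool arm_command, never from a script. Its argument "motion" is a list of rows, each an object of numbers: "x", "y", "z": the shift along the tool's x, y, z in m; "roll": the turn about the tool's x in rad; "fingers": the opening, from 0 (shut) to 1 (fully open). A call has 1 to 20 rows; each row shifts and turns the pose as measured when the row begins, along the tool's axes as they then stand; what a row does not reach is not made up. A row lasts 1/12 s, in which the tool goes at most 41.7 mm and 7.16 degrees, less where a joint would pass 70% of its speed; a pose out of reach is approached as far as the arm can. A call is refused whole if a number of a shift passes 0.0417 or a number of a turn 0.125, either way. A call with a gripper value outside its range is refused whole. The fingers move at their own pace and stop on an object; the grip force is fixed at half the most. Time passes only in rows, so rows that do not move let the fingers close. It gives the time, the measured TCP pose, the force and the opening at its end, in the units of the state.
- get_obs(): the state, without advancing time (a new reading comes with each control period).
- camera(name): name is "scene" or "top"; returns a dict with "frame" (420x560x3 uint8, red, green, blue), "intrinsics" (3x3 intrinsics, pixels), "k1" (the pictures are not rectified: a ray, as slopes to the right and down, at radius r is drawn at 1 + k1 r^2 times it, then the intrinsics apply), "rvec" (rotation vector, rad) and "tvec" (3), from world to camera coordinates, as OpenCV has them. Camera axes: x right, y down, z forward; pixel columns grow to the right and rows downward; lengths in m; the calibration is good to about 2 mm. A picture is of the moment at which its call begins. There is no depth.
- job_done(): hands the job in, once; it reports no verdict.
The state is a dict: "clock": time; "joint_pos": joint angles; "joint_vel": joint speeds; "tau": joint torques, N m; "eef_pos": TCP position; "tool_rot": TCP orientation; "ft_force": force on the tool from outside, world axes, zero at the start; "ft_torque": the same for the moment, N m; "grip_width": finger opening in m.
Only numpy, scipy, OpenCV 4.12 (cv2) and the standard library are available. Lean on these libraries where they do the work, as an engineer would, in place of code of your own. Each camera call takes 0.05 s, during which the arm holds its last target.

## Working session

There is one attempt and no reset: what is moved stays moved. The work goes in short steps, Python scripts to look and compute and a tool call to move; the robot and the scene stay as the last step left them, time stands still between calls to the robot, and variables do not carry over. Pictures are saved under pics/ and viewed, and the job is handed in when it is done.

Besides the shell and the picture viewer there is one more tool, called after ">>>" by a JSON object that holds its "name" and its "arguments". arm_command: Moves the arm, as the interface text tells. Its arguments: {"type":"object","properties":{"motion":{"type":"array","items":{"type":"object","properties":{"x":{"type":"number"},"y":{"type":"number"},"z":{"type":"number"},"roll":{"type":"number"},"fingers":{"type":"number"}}}}},"required":["motion"]}

```bash
mkdir -p pics
python3 - <<'E'
from workcell import *
import cv2,pickle
o=get_obs();print(o)
for n in("scene","top"):
    c=camera(n);pickle.dump(c,open(n+'.pkl','wb'));cv2.imwrite(f'pics/{n}0.png',c['frame'][:,:,::-1]);print(n,c['intrinsics'],c['k1'],c['rvec'],c['tvec'])
E
```

```text
{'clock': 0.0, 'joint_pos': array([-1.20801938e+00,  2.41416849e-01,  3.69935968e-03,  1.33520350e+00,
       -8.37229916e-06,  1.57081650e+00]), 'joint_vel': array([ 0.0015589 , -0.00055875, -0.00022268,  0.00125837, -0.00010914,
        0.0005764 ]), 'tau': array([ 8.84389174e-04, -3.72318435e+01,  2.52407616e+01,  1.71011867e-02,
        1.83558959e-04,  2.87619528e-07]), 'eef_pos': array([ 0.17720425, -0.46685436,  0.23040154]), 'tool_rot': array([-0.69536857, -0.12829008,  0.69564543, -0.12681343]), 'ft_force': array([-0.08012878, -0.03386991, -0.36429156]), 'ft_torque': array([0.02231893, 0.04052658, 0.04705876]), 'grip_width': 0.0853422892896274}
scene [[417.53953556   0.         277.54015966]
 [  0.         417.53953556 205.0080361 ]
 [  0.           0.           1.        ]] -0.07860545182381455 [ 1.72557871  1.77435301 -0.78060605] [ 0.02793157 -0.21677403  1.37042698]
top [[546.24565459   0.         277.69788982]
 [  0.         546.24565459 212.57738731]
 [  0.           0.           1.        ]] -0.17960244015356205 [ 2.1660199  -2.20453277  0.07066514] [-0.00889695  0.45610759  1.44375309]
```

View pics/scene0.png

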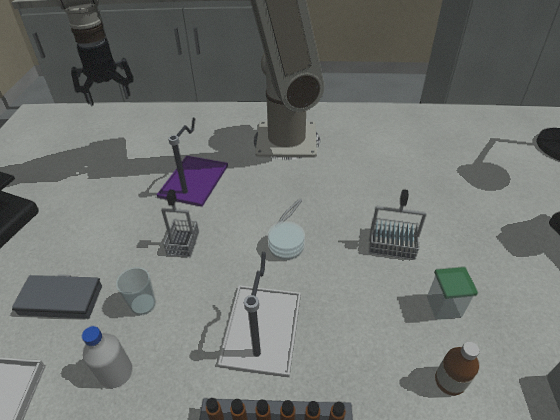

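View pics/top0.png

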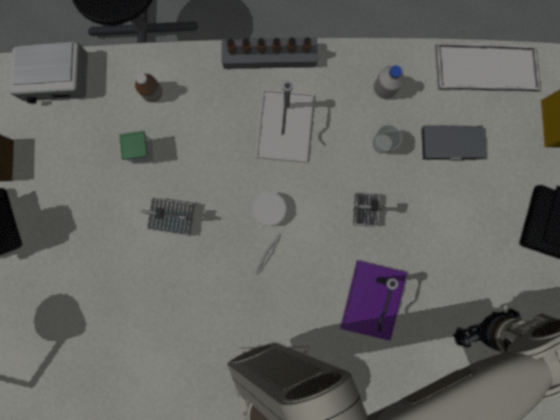

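The long, full basket is near (396,235) in scene and (172,215) in top. The target white-tray hook is at (255,300) in scene and (286,125) in top. I'll enlarge both for keypoints.

Run:
```python
import cv2,pickle
S=pickle.load(open('scene.pkl','rb'))['frame'][:,:,::-1];T=pickle.load(open('top.pkl','rb'))['frame'][:,:,::-1]
def crop(I,x,y,w,h,k,n): cv2.imwrite(n,cv2.resize(I[y:y+h,x:x+w],None,fx=k,fy=k,interpolation=cv2.INTER_CUBIC))
crop(S,350,180,100,90,6,'pics/sb.png')
crop(S,200,240,120,150,4,'pics/sh.png')
crop(T,130,180,100,75,8,'pics/tb.png')
crop(T,240,70,100,100,6,'pics/th.png')
```

```text
(no output)
```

View pics/sb.png

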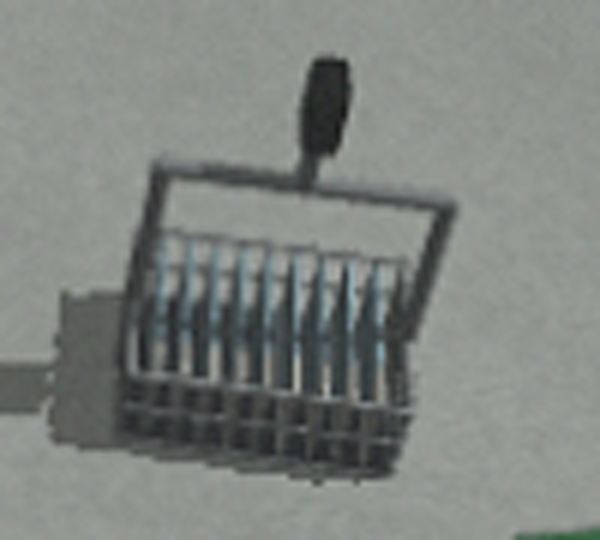

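View pics/sh.png

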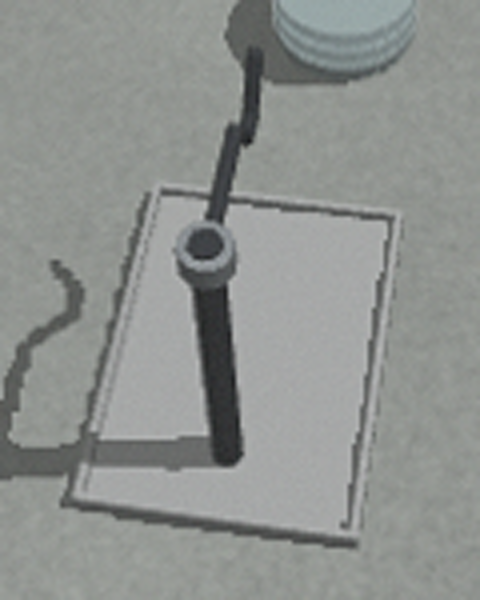

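View pics/tb.png

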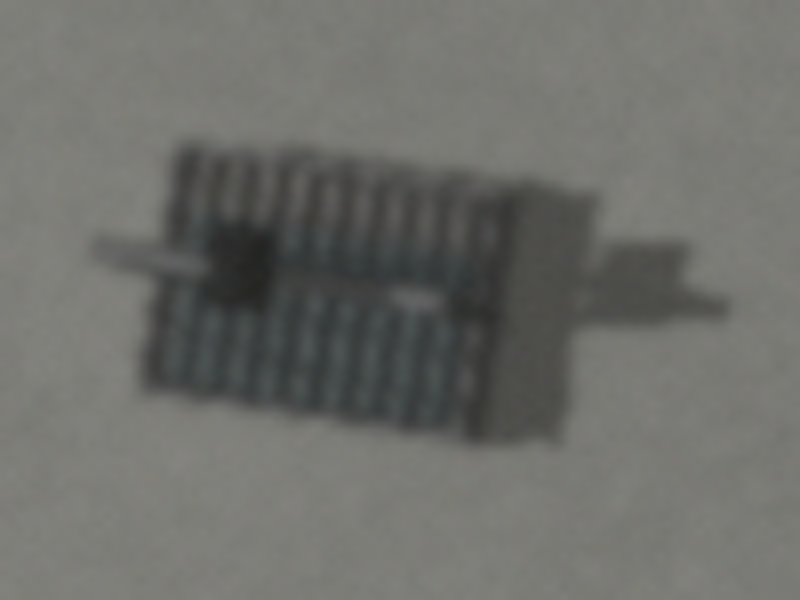

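View pics/th.png

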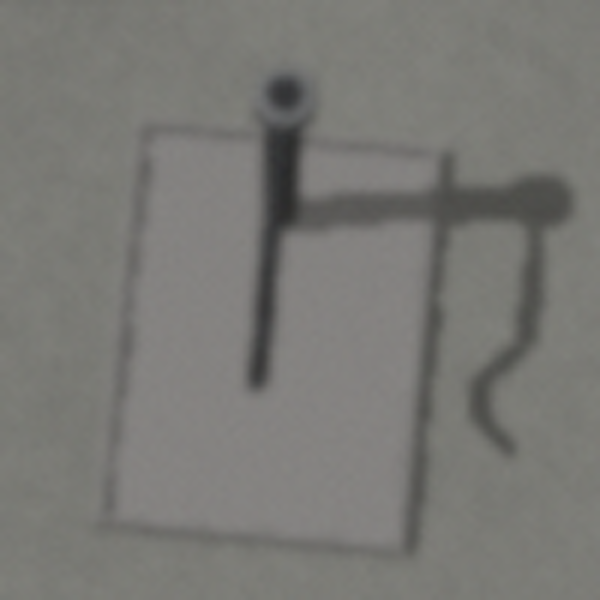

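```bash
cat > h.py <<'E'
import numpy as np,cv2,pickle
from scipy.optimize import least_squares
def proj(c,P):
    R=cv2.Rodrigues(np.array(c['rvec']))[0];p=np.atleast_2d(P)@R.T+np.array(c['tvec']).ravel()
    s=p[:,:2]/p[:,2:];r2=(s**2).sum(1,keepdims=True);s=s*(1+c['k1']*r2);K=c['intrinsics']
    return s*[K[0,0],K[1,1]]+[K[0,2],K[1,2]]
def W(q,L): 
    x,y,a=q[:3];L=np.atleast_2d(L).astype(float);c,s=np.cos(a),np.sin(a)
    return np.c_[x+c*L[:,0]-s*L[:,1],y+s*L[:,0]+c*L[:,1],L[:,2]]
def px(x0,y0,k,u,v): return [x0+(u+.5)/k-.5,y0+(v+.5)/k-.5]
def fit(obs,q0):
    f=lambda q:np.concatenate([(proj(c,W(q,L))-m).ravel() for c,L,m in obs])
    r=least_squares(f,q0,loss='soft_l1',x_scale=[.01,.01,.1]);
    return r.x,[np.round(proj(c,W(r.x,L))[0]-m,1) for c,L,m in obs]
E
python3 - <<'E'
from h import *
S=pickle.load(open('scene.pkl','rb'));T=pickle.load(open('top.pkl','rb'))
for c in(S,T):
    R=cv2.Rodrigues(c['rvec'])[0];print('cam',-R.T@c['tvec'],R[2])
a=lambda u,v:px(350,180,6,u,v)
b=lambda u,v:px(130,180,8,u,v)
mm=.001*np.ones(1)
def run(sgn):
  # scene left = -? try sign
  s=sgn
  o=[(S,[0,-.054*s,.115],a(158,168)),(S,[0,.054*s,.115],a(450,206)),(S,[0,0,.171],a(330,62)),(S,[0,0,.141],a(318,152)),(S,[0,0,.115],a(307,183)),
   (S,[.043,-.056*s,0],a(118,445)),(S,[.043,.056*s,0],a(392,478)),
   (T,[0,0,.171],b(242,264)),(T,[0,.057*s,.115],b(95,248)),
   (T,[.043,.056*s,.042],b(185,148)),(T,[-.043,.056*s,.042],b(148,388)),(T,[-.043,-.056*s,.0],b(475,438)),(T,[.043,-.056*s,.0],b(520,185))]
  return fit(o,[.55,.2,0])
print(run(1));print(run(-1))
h=lambda u,v:px(200,240,4,u,v); t=lambda u,v:px(240,70,6,u,v)
def runh():
  o=[(S,[.092,0,.192],h(206,246)),(S,[-.024,0,.176],h(256,50)),(S,[.092,0,.012],h(228,455)),
   (S,[.13,.07,0.006],h(355,540)),(S,[.13,-.07,.006],h(68,502)),(S,[-.06,-.07,.012],h(155,190)),(S,[-.06,.07,.012],h(398,214)),
   (T,[.092,0,.192],t(285,96)),(T,[-.024,0,.176],t(257,385)),(T,[.13,.07,.012],t(147,130)),(T,[.13,-.07,.012],t(450,155)),(T,[-.06,.07,.012],t(103,525)),(T,[-.06,-.07,.012],t(412,550))]
  return fit(o,[.65,0,0])
print(runh())
E
```

```text
cam [1.14489078 0.02396006 0.78389558] [-0.72609535 -0.03588903 -0.68665677]
cam [ 0.35693305 -0.02071133  1.47129403] [ 0.06780878  0.00258911 -0.99769498]
(array([ 0.45148417,  0.27100849, -0.1488991 ]), [array([0.3, 0.4]), array([-0.9, -0.5]), array([-0.1,  2.6]), array([-0.6, -2.5]), array([-0.9,  0.6]), array([-1.1,  0.4]), array([-0. ,  0.7]), array([-1.8, -0.4]), array([-0.5,  0.2]), array([-2.1, -1.4]), array([-2.2,  0.7]), array([0.9, 0.6]), array([-0.3,  0.8])])
(array([0.45032834, 0.2725809 , 0.17014759]), [array([46.6,  0.3]), array([-46.7,  -1.1]), array([0.5, 2.2]), array([-0. , -2.8]), array([-0.3,  0.3]), array([50.2,  0.2]), array([-39.6,   0.2]), array([-2.5,  0.1]), array([42.9, -0.7]), array([33.3, -2. ]), array([43.6, -0.1]), array([-34.9,   1.9]), array([-45.8,   2.6])])
(array([ 0.65920133, -0.03476169, -0.11286412]), [array([-1.2, -1.3]), array([-1.3,  1.1]), array([-1. , -2.3]), array([-0.2,  0.9]), array([0.4, 0.4]), array([-0.9, -2.3]), array([ 0.2, -1.2]), array([-0.1, -0.2]), array([ 0. , -0.1]), array([-2.1, -2. ]), array([-1.8, -1.5]), array([-1.7,  0. ]), array([-1.6,  0.7])])
```

Run:
```python
from h import *
from workcell import *
from scipy.spatial.transform import Rotation as R
S=pickle.load(open('scene.pkl','rb'));T=pickle.load(open('top.pkl','rb'))
q=[.4515,.271,-.149]
for L in([-.043,-.056,.042],[-.043,.056,.042],[.043,-.056,.042],[0,-.04,.065],[0,-.04,.076]):
  p=proj(S,W(q,L))[0];print(L,(p-[350,180])*6)
qh=[.6592,-.0348,-.113]
I=S['frame'][:,:,::-1].copy();J=T['frame'][:,:,::-1].copy()
def dr(I,c,q,Ls):
  p=proj(c,W(q,Ls));I=cv2.resize(I,None,fx=1,fy=1)
  cv2.polylines(I,[np.round(p*8).astype(int)],False,(0,0,255),1,cv2.LINE_AA,3);return I
hk=[[.092,0,.012],[.092,0,.192],[.092,0,.182],[.026,0,.182],[.007,0,.152],[-.007,0,.152],[-.024,0,.176]]
tr=[[-.06,-.07,.012],[.13,-.07,.012],[.13,.07,.012],[-.06,.07,.012],[-.06,-.07,.012]]
bk=[[0,-.054,.042],[0,-.054,.115],[0,.054,.115],[0,.054,.042],[0,.054,.115],[0,0,.115],[0,0,.171]]
def big(c,q,Lss,x,y,w,h,k,n):
  I=cv2.resize(c['frame'][y:y+h,x:x+w,::-1],None,fx=k,fy=k,interpolation=cv2.INTER_CUBIC)
  for L in Lss: cv2.polylines(I,[np.round(((proj(c,W(q,L))-[x,y]+.5)*k-.5)*8).astype(int)],False,(0,0,255),1,cv2.LINE_AA,3)
  return I
rim=[[sx*.043,sy*.056,z] for z in(0,.042) for sx,sy in((-1,-1),(1,-1),(1,1),(-1,1),(-1,-1))]
a=[big(S,qh,[hk,tr],200,240,100,140,4,0),big(T,qh,[hk,tr],240,70,93,140,4,0)]
b=[big(S,q,[bk,rim],350,180,100,90,4,0),big(T,q,[bk,rim],130,180,93,90,4,0)]
cv2.imwrite('pics/ov.png',np.hstack(a));cv2.imwrite('pics/ov2.png',np.hstack(b))
M=R.from_quat(get_obs()['tool_rot']).as_matrix();print(M)
```

```text
[-0.043, -0.056, 0.042] [128.17606092 223.26401083]
[-0.043, 0.056, 0.042] [400.37194736 254.96863312]
[0.043, -0.056, 0.042] [123.1346007  375.79964737]
[0, -0.04, 0.065] [174.17344582 262.49385851]
[0, -0.04, 0.076] [178.39205729 243.14683894]
[[-6.47402747e-04  3.54897667e-01 -9.34904929e-01]
 [ 1.81707302e-03 -9.34903164e-01 -3.54898255e-01]
 [-9.99998140e-01 -1.92855263e-03 -3.96160993e-05]]
```

View pics/ov.png

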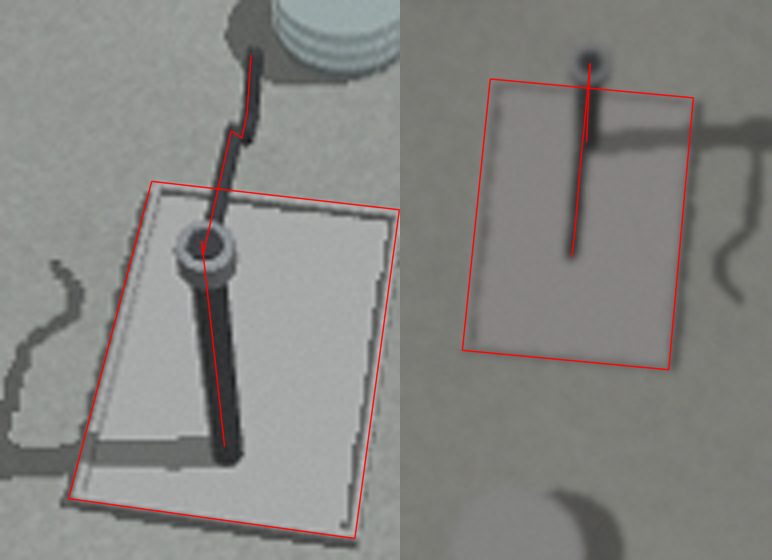

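View pics/ov2.png

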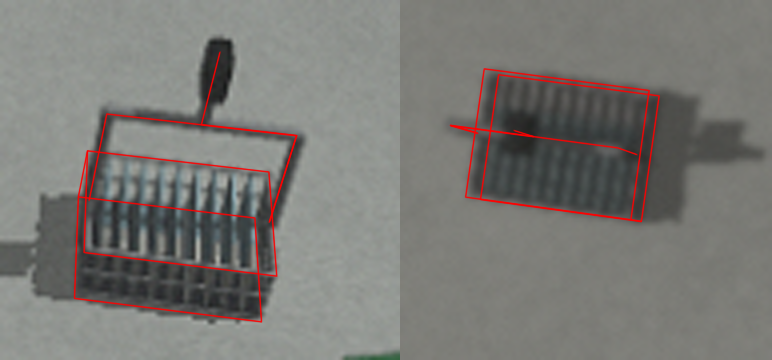

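The model overlay fits the scene view within about 1 px; the top view is offset by about 2 px, which is within calibration. First I'll turn the tool so the jaws lie along the basket's y.

>>> {"name": "arm_command", "arguments": {"motion": [{"x":-0.001,"roll":-0.125},{"x":-0.001,"roll":-0.125},{"x":-0.001,"roll":-0.125},{"x":-0.001,"roll":-0.125},{"x":-0.001,"roll":-0.125},{"x":-0.001,"roll":-0.125},{"x":-0.001,"roll":-0.125},{"x":-0.001,"roll":-0.125},{"x":-0.001,"roll":-0.125},{"x":-0.001,"roll":-0.125},{"x":-0.001,"roll":-0.125},{"x":-0.001,"roll":-0.125},{"x":-0.001,"roll":-0.125},{"x":-0.001,"roll":-0.125},{"x":-0.001,"roll":-0.125},{"x":-0.001,"roll":-0.125},{"x":-0.001,"roll":-0.125},{"x":-0.001,"roll":-0.125},{"x":-0.001,"roll":-0.125},{"x":-0.001,"roll":-0.125}]}}

```text
schema error: expected keys x, y, z, roll, fingers
```

```bash
cat > go.py <<'E'
import sys,numpy as np
from workcell import get_obs
from scipy.spatial.transform import Rotation as R
o=get_obs();M=R.from_quat(o['tool_rot']).as_matrix()
tx,ty,tz,yaw=[float(v) for v in sys.argv[1:5]]  # yaw = angle of tool y
d=M.T@(np.array([tx,ty,tz])-o['eef_pos']);y=np.arctan2(M[1,1],M[0,1])
print('t',o['clock'],'pos',o['eef_pos'].round(4),'yaw',y.round(4),'down',M[:,0].round(4),'tool d',d.round(4),'roll',-((yaw-y+np.pi)%(2*np.pi)-np.pi),'j',o['joint_pos'].round(3),'f',o['ft_force'].round(2),'w',o['grip_width'].round(4))
E
python3 go.py .4515 .271 .25 1.422
```

```text
Traceback (most recent call last):
  File "go.py", line 7, in <module>
    print('t',o['clock'],'pos',o['eef_pos'].round(4),'yaw',y.round(4),'down',M[:,0].round(4),'tool d',d.round(4),'roll',-((yaw-y+np.pi)%(2*np.pi)-np.pi),'j',o['joint_pos'].round(3),'f',o['ft_force'].round(2),'w',o['grip_width'].round(4))
                                                                                                                                                                                                                    ^^^^^^^^^^^^^^^^^^^^^
AttributeError: 'float' object has no attribute 'round'
```

>>> {"name": "arm_command", "arguments": {"motion": [{"x":-0.001,"y":0,"z":0,"roll":-0.125,"fingers":1},{"x":-0.001,"y":0,"z":0,"roll":-0.125,"fingers":1},{"x":-0.001,"y":0,"z":0,"roll":-0.125,"fingers":1},{"x":-0.001,"y":0,"z":0,"roll":-0.125,"fingers":1},{"x":-0.001,"y":0,"z":0,"roll":-0.125,"fingers":1},{"x":-0.001,"y":0,"z":0,"roll":-0.125,"fingers":1},{"x":-0.001,"y":0,"z":0,"roll":-0.125,"fingers":1},{"x":-0.001,"y":0,"z":0,"roll":-0.125,"fingers":1},{"x":-0.001,"y":0,"z":0,"roll":-0.125,"fingers":1},{"x":-0.001,"y":0,"z":0,"roll":-0.125,"fingers":1},{"x":-0.001,"y":0,"z":0,"roll":-0.125,"fingers":1},{"x":-0.001,"y":0,"z":0,"roll":-0.125,"fingers":1},{"x":-0.001,"y":0,"z":0,"roll":-0.125,"fingers":1},{"x":-0.001,"y":0,"z":0,"roll":-0.125,"fingers":1},{"x":-0.001,"y":0,"z":0,"roll":-0.125,"fingers":1},{"x":-0.001,"y":0,"z":0,"roll":-0.125,"fingers":1},{"x":-0.001,"y":0,"z":0,"roll":-0.125,"fingers":1},{"x":-0.001,"y":0,"z":0,"roll":-0.125,"fingers":1},{"x":-0.001,"y":0,"z":0,"roll":-0.125,"fingers":1},{"x":-0.001,"y":0,"z":0,"roll":-0.125,"fingers":1}]}}

```text
clock: 1.77
eef_pos: [0.1745, -0.4596, 0.2398]
tool_rot: [0.105, 0.705, -0.087, 0.696]
ft_force: [0.1, -0.0, 0.3]
grip_width: 0.0853
```

```bash
sed -i "s/o\['grip_width'\].round(4)/round(o['grip_width'],4)/" go.py
python3 go.py .4515 .271 .25 1.422
```

```text
t 1.7667 pos [ 0.1745 -0.4596  0.2398] yaw 1.2979 down [-0.0098  0.0261 -0.9996] tool d [0.0062 0.7783 0.0699] roll -0.12414074818453802 j [-1.208  0.243  0.03   1.386  0.    -0.935] f [ 0.11 -0.03  0.34] w 0.0853
```

>>> {"name": "arm_command", "arguments": {"motion": [{"x":0,"y":0.04,"z":0.0036,"roll":-0.031,"fingers":1},{"x":0,"y":0.04,"z":0.0036,"roll":-0.031,"fingers":1},{"x":0,"y":0.04,"z":0.0036,"roll":-0.031,"fingers":1},{"x":0,"y":0.04,"z":0.0036,"roll":-0.031,"fingers":1}]}}

```text
clock: 2.1
eef_pos: [0.2234, -0.3083, 0.2391]
tool_rot: [0.063, 0.71, -0.043, 0.7]
ft_force: [1.1, 0.1, 0.3]
grip_width: 0.0855
```

```bash
python3 go.py .4515 .271 .25 1.422
```

```text
t 2.1 pos [ 0.2234 -0.3083  0.2391] yaw 1.4202 down [-0.0122  0.0286 -0.9995] tool d [0.0029 0.607  0.1387] roll -0.0017556093431547737 j [-0.949  0.024 -0.228  1.349  0.007 -0.799] f [1.12 0.12 0.29] w 0.0855
```

>>> {"name": "arm_command", "arguments": {"motion": [{"x":0,"y":0.039,"z":0.0091,"roll":0,"fingers":1},{"x":0,"y":0.039,"z":0.0091,"roll":0,"fingers":1},{"x":0,"y":0.039,"z":0.0091,"roll":0,"fingers":1},{"x":0,"y":0.039,"z":0.0091,"roll":0,"fingers":1},{"x":0,"y":0.039,"z":0.0091,"roll":0,"fingers":1},{"x":0,"y":0.039,"z":0.0091,"roll":0,"fingers":1},{"x":0,"y":0.039,"z":0.0091,"roll":0,"fingers":1},{"x":0,"y":0.039,"z":0.0091,"roll":0,"fingers":1},{"x":0,"y":0.039,"z":0.0091,"roll":0,"fingers":1},{"x":0,"y":0.039,"z":0.0091,"roll":0,"fingers":1},{"x":0,"y":0.039,"z":0.0091,"roll":0,"fingers":1},{"x":0,"y":0.039,"z":0.0091,"roll":0,"fingers":1}]}}

```text
clock: 3.1
eef_pos: [0.4002, 0.1597, 0.2485]
tool_rot: [0.064, 0.71, -0.044, 0.7]
ft_force: [1.1, -1.9, 0.5]
grip_width: 0.0855
```

```bash
python3 go.py .4515 .271 .25 1.422
```

```text
t 3.1 pos [0.4002 0.1597 0.2485] yaw 1.4164 down [-0.0121  0.0294 -0.9995] tool d [0.0011 0.1178 0.0336] roll -0.005633229086130953 j [ 0.357  0.097 -0.125  1.35   0.032  0.512] f [ 1.1  -1.89  0.52] w 0.0855
```

>>> {"name": "arm_command", "arguments": {"motion": [{"x":0,"y":0.038,"z":0.011,"roll":-0.002,"fingers":1},{"x":0,"y":0.038,"z":0.011,"roll":-0.002,"fingers":1},{"x":0,"y":0.038,"z":0.011,"roll":-0.002,"fingers":1},{"x":0,"y":0,"z":0,"roll":0,"fingers":1}]}}

```text
clock: 3.43
eef_pos: [0.4515, 0.2798, 0.2477]
tool_rot: [0.059, 0.711, -0.039, 0.7]
ft_force: [1.2, -0.4, 0.3]
grip_width: 0.0853
```

```bash
python3 go.py .4515 .271 .25 1.422
cat > pic.py <<'E'
import sys
from h import *
from workcell import camera
# name cx cy of crop, size : both cams side by side
n=sys.argv[1]; v=[int(a) for a in sys.argv[2:8]]
out=[]
for cam,(x,y),w in(("scene",v[0:2],v[4]),("top",v[2:4],v[5])):
    c=camera(cam);pickle.dump(c,open(f'{cam}_{n}.pkl','wb'))
    out.append(cv2.resize(c['frame'][y:y+w,x:x+w,::-1],(400,400),interpolation=cv2.INTER_CUBIC))
cv2.imwrite(f'pics/{n}.png',np.hstack(out))
E
python3 pic.py a 340 130 130 160 130 100
```

```text
t 3.4333 pos [0.4515 0.2798 0.2477] yaw 1.431 down [-0.0143  0.0296 -0.9995] tool d [-0.0026 -0.0087  0.0012] roll 0.008978243039447165 j [0.536 0.294 0.119 1.393 0.033 0.676] f [ 1.19 -0.44  0.31] w 0.0853
```

View pics/a.png

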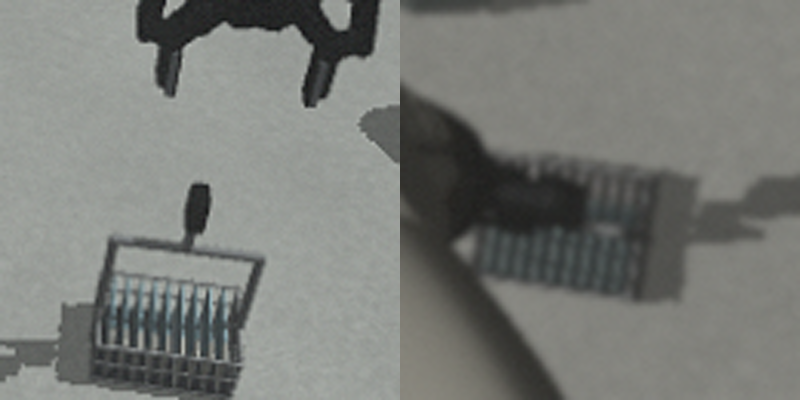

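Run:
```python
from h import *
from workcell import *
from scipy.spatial.transform import Rotation as R
S=pickle.load(open('scene_a.pkl','rb'));o=get_obs();M=R.from_quat(o['tool_rot']).as_matrix()
for b in(0,-.013):
  for s in(-1,1):
    P=o['eef_pos']+M@[b,s*.0455,0]
    print(b,s,P.round(3),(proj(S,P)[0]-[340,130])*400/130)
print((proj(S,W([.4515,.271,-.149],[0,0,.171]))[0]-[340,130])*400/130)
```

```text
0 -1 [0.443 0.23  0.247] [157.38964755  99.73512471]
0 1 [0.456 0.32  0.249] [293.7100936  110.81701063]
-0.013 -1 [0.443 0.23  0.26 ] [160.14703819  84.63253227]
-0.013 1 [0.456 0.32  0.262] [297.88622641  95.66918629]
[198.4514245  192.28880061]
```

```bash
python3 go.py .4515 .271 .25 1.422;python3 pic.py b 340 130 130 160 130 100;python3 go.py .4515 .271 .25 1.422
```

```text
t 3.5333 pos [0.4492 0.2751 0.2481] yaw 1.4283 down [-0.0166  0.0261 -0.9995] tool d [-0.002  -0.0036  0.0028] roll 0.006275092154381934 j [0.532 0.288 0.112 1.396 0.031 0.674] f [-0.56 -0.4  -0.1 ] w 0.0857
t 3.6333 pos [0.4489 0.273  0.2493] yaw 1.4254 down [-0.0154  0.0265 -0.9995] tool d [-0.0008 -0.0016  0.0029] roll 0.0034087831996085782 j [0.529 0.284 0.11  1.396 0.031 0.674] f [-0.52 -0.09 -0.44] w 0.0851
```

View pics/b.png

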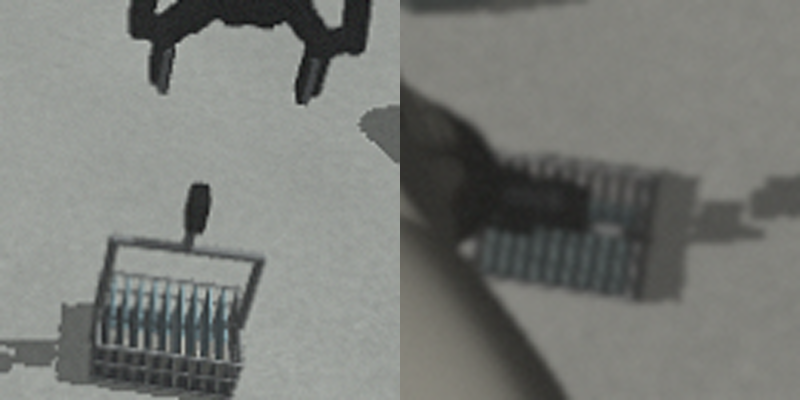

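```bash
python3 go.py .4515 .2685 .139 1.422
```

```text
t 3.6333 pos [0.4489 0.273  0.2493] yaw 1.4254 down [-0.0154  0.0265 -0.9995] tool d [ 0.1101 -0.0068  0.0053] roll 0.0034087831996085782 j [0.529 0.284 0.11  1.396 0.031 0.674] f [-0.52 -0.09 -0.44] w 0.0851
```

>>> {"name": "arm_command", "arguments": {"motion": [{"x":0.016,"y":-0.002,"z":0.0015,"roll":0,"fingers":1},{"x":0.016,"y":-0.002,"z":0.0015,"roll":0,"fingers":1},{"x":0.016,"y":-0.002,"z":0.0015,"roll":0,"fingers":1},{"x":0.016,"y":0,"z":0,"roll":0,"fingers":1},{"x":0.014,"y":0,"z":0,"roll":0,"fingers":1},{"x":0.009,"y":0,"z":0,"roll":0,"fingers":1},{"x":0.002,"y":0,"z":0,"roll":0,"fingers":1}]}}

```text
clock: 4.22
eef_pos: [0.4498, 0.2572, 0.1632]
tool_rot: [0.067, 0.708, -0.046, 0.701]
ft_force: [-0.4, -0.0, -0.2]
grip_width: 0.0852
```

```bash
python3 go.py .4515 .2685 .139 1.422; python3 pic.py c 340 130 130 160 130 100;python3 go.py .4515 .2685 .139 1.422
```

```text
t 4.2167 pos [0.4498 0.2572 0.1632] yaw 1.4107 down [-0.0077  0.0292 -0.9995] tool d [0.0245 0.0108 0.0002] roll -0.011287548843238682 j [ 0.502  0.31  -0.083  1.17   0.029  0.662] f [-0.36 -0.03 -0.21] w 0.0852
t 4.3167 pos [0.4505 0.258  0.1643] yaw 1.4113 down [-0.0062  0.03   -0.9995] tool d [ 0.0256  0.0098 -0.0004] roll -0.010749889944350777 j [ 0.503  0.31  -0.08   1.172  0.029  0.662] f [-0.28 -0.29 -0.16] w 0.0854
```

View pics/c.png

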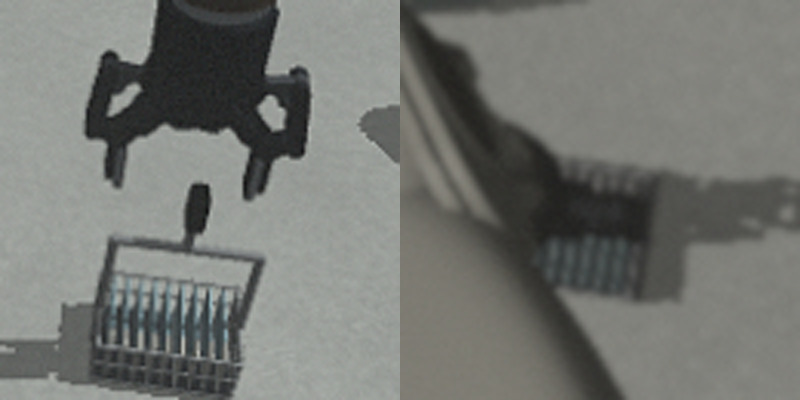

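>>> {"name": "arm_command", "arguments": {"motion": [{"x":0.01,"y":0.005,"z":0,"roll":-0.005,"fingers":1},{"x":0.01,"y":0.003,"z":0,"roll":-0.005,"fingers":1},{"x":0.005,"y":0.001,"z":0,"roll":0,"fingers":1},{"x":0,"y":0,"z":0,"roll":0,"fingers":1}]}}

```text
clock: 4.65
eef_pos: [0.4542, 0.2691, 0.141]
tool_rot: [0.065, 0.706, -0.041, 0.704]
ft_force: [0.6, 0.0, 0.7]
grip_width: 0.0858
```

```bash
python3 go.py .4515 .2685 .139 1.422; python3 pic.py d 340 130 130 160 130 100;python3 go.py .4515 .2685 .139 1.422
```

```text
t 4.65 pos [0.4542 0.2691 0.141 ] yaw 1.4212 down [ 2.000e-04  3.380e-02 -9.994e-01] tool d [ 0.002  -0.001  -0.0025] roll -0.0007509013297388734 j [ 0.518  0.339 -0.104  1.112  0.029  0.668] f [0.57 0.05 0.71] w 0.0858
t 4.75 pos [0.4543 0.2691 0.1417] yaw 1.4212 down [ 6.000e-04  3.400e-02 -9.994e-01] tool d [ 0.0027 -0.0011 -0.0027] roll -0.000798946140519341 j [ 0.518  0.338 -0.103  1.113  0.029  0.668] f [-0.03  0.43  0.02] w 0.0855
```

View pics/d.png

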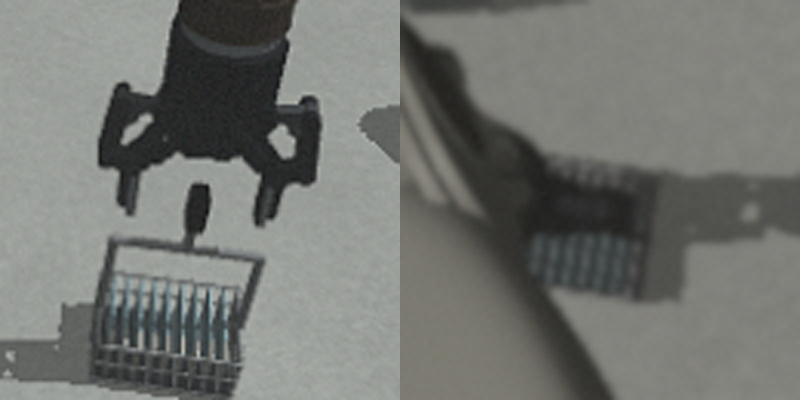

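Fingers straddle the block evenly: the tips are at (127,213) and (265,222) in the crop, with the block at (199,208). Closing now.

>>> {"name": "arm_command", "arguments": {"motion": [{"x":0.0015,"y":0,"z":-0.001,"roll":0,"fingers":0},{"x":0,"y":0,"z":0,"roll":0,"fingers":0},{"x":0,"y":0,"z":0,"roll":0,"fingers":0},{"x":0,"y":0,"z":0,"roll":0,"fingers":0},{"x":0,"y":0,"z":0,"roll":0,"fingers":0},{"x":0,"y":0,"z":0,"roll":0,"fingers":0},{"x":0,"y":0,"z":0,"roll":0,"fingers":0},{"x":0,"y":0,"z":0,"roll":0,"fingers":0}]}}

```text
clock: 5.42
eef_pos: [0.4535, 0.2689, 0.1418]
tool_rot: [0.064, 0.705, -0.041, 0.705]
ft_force: [-0.7, -1.5, 1.5]
grip_width: 0.0131
```

```bash
python3 go.py .4515 .2685 .139 1.422; python3 pic.py e 340 130 130 160 130 100;python3 go.py .4515 .2685 .139 1.422
```

```text
t 5.4167 pos [0.4535 0.2689 0.1418] yaw 1.421 down [ 0.0022  0.0325 -0.9995] tool d [ 0.0028 -0.0008 -0.0019] roll -0.000968608997213849 j [ 0.52   0.336 -0.105  1.112  0.027  0.67 ] f [-0.66 -1.48  1.49] w 0.0131
t 5.5167 pos [0.4536 0.2691 0.1418] yaw 1.4212 down [ 0.0023  0.033  -0.9995] tool d [ 0.0027 -0.001  -0.002 ] roll -0.0008259984237604101 j [ 0.52   0.336 -0.105  1.111  0.027  0.669] f [-0.94 -0.33  1.23] w 0.0132
```

View pics/e.png

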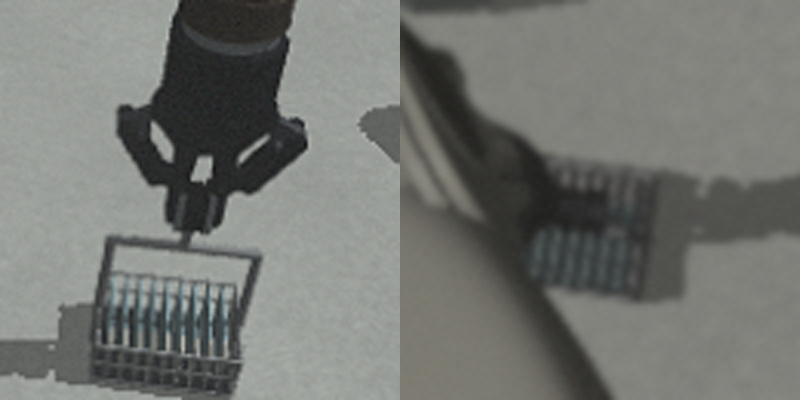

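>>> {"name": "arm_command", "arguments": {"motion": [{"x":-0.006,"y":0,"z":0,"roll":0,"fingers":0},{"x":-0.01,"y":0,"z":0,"roll":0,"fingers":0},{"x":-0.012,"y":0,"z":0,"roll":0,"fingers":0},{"x":-0.012,"y":0,"z":0,"roll":0,"fingers":0},{"x":-0.012,"y":0,"z":0,"roll":0,"fingers":0},{"x":-0.012,"y":0,"z":0,"roll":0,"fingers":0},{"x":-0.012,"y":0,"z":0,"roll":0,"fingers":0},{"x":-0.012,"y":0,"z":0,"roll":0,"fingers":0},{"x":-0.01,"y":0,"z":0,"roll":0,"fingers":0},{"x":-0.004,"y":0,"z":0,"roll":0,"fingers":0}]}}

```text
clock: 6.35
eef_pos: [0.451, 0.2659, 0.2469]
tool_rot: [0.064, 0.709, -0.041, 0.701]
ft_force: [0.6, 0.9, -3.5]
grip_width: 0.013
```

```bash
python3 go.py .56 -.0235 .24 1.458; python3 pic.py f 340 130 130 160 130 100;python3 go.py .56 -.0235 .24 1.458
```

```text
t 6.35 pos [0.451  0.2659 0.2469] yaw 1.4228 down [-0.0079  0.0331 -0.9994] tool d [-0.0036 -0.2703  0.1504] roll -0.03524477622069622 j [0.514 0.274 0.089 1.377 0.033 0.662] f [ 0.56  0.91 -3.5 ] w 0.013
t 6.45 pos [0.4511 0.2659 0.2461] yaw 1.4227 down [-0.0078  0.0329 -0.9994] tool d [-0.0042 -0.2702  0.1504] roll -0.0353104858665807 j [0.514 0.274 0.088 1.375 0.033 0.662] f [ 0.27  0.21 -3.63] w 0.0131
```

View pics/f.png

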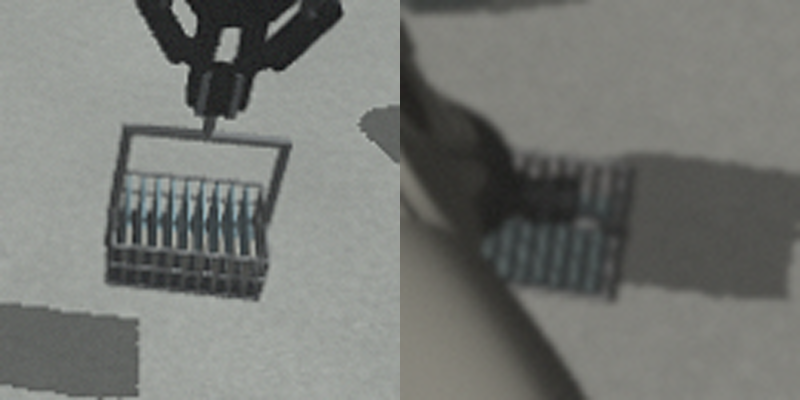

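>>> {"name": "arm_command", "arguments": {"motion": [{"x":0,"y":-0.005,"z":0.003,"roll":0,"fingers":0},{"x":0,"y":-0.01,"z":0.006,"roll":-0.002,"fingers":0},{"x":0,"y":-0.015,"z":0.008,"roll":-0.002,"fingers":0},{"x":0,"y":-0.018,"z":0.01,"roll":-0.002,"fingers":0},{"x":0,"y":-0.018,"z":0.01,"roll":-0.002,"fingers":0},{"x":0,"y":-0.018,"z":0.01,"roll":-0.002,"fingers":0},{"x":0,"y":-0.018,"z":0.01,"roll":-0.002,"fingers":0},{"x":0,"y":-0.018,"z":0.01,"roll":-0.002,"fingers":0},{"x":0,"y":-0.018,"z":0.01,"roll":-0.002,"fingers":0},{"x":0,"y":-0.018,"z":0.01,"roll":-0.002,"fingers":0},{"x":0,"y":-0.018,"z":0.01,"roll":-0.002,"fingers":0},{"x":0,"y":-0.018,"z":0.01,"roll":-0.002,"fingers":0},{"x":0,"y":-0.018,"z":0.01,"roll":-0.002,"fingers":0},{"x":0,"y":-0.015,"z":0.008,"roll":-0.002,"fingers":0},{"x":0,"y":-0.01,"z":0.006,"roll":0,"fingers":0},{"x":0,"y":-0.005,"z":0.003,"roll":0,"fingers":0}]}}

```text
clock: 7.78
eef_pos: [0.5497, -0.016, 0.2208]
tool_rot: [0.051, 0.718, -0.035, 0.693]
ft_force: [0.0, 0.5, -3.9]
grip_width: 0.0133
```

```bash
python3 go.py .56 -.0235 .24 1.458; python3 pic.py g 200 140 220 60 200 140;python3 go.py .56 -.0235 .24 1.458
```

```text
t 7.7833 pos [ 0.5497 -0.016   0.2208] yaw 1.4485 down [-0.0336  0.0238 -0.9992] tool d [-0.0197 -0.0058  0.0104] roll -0.00952653219417865 j [-0.041  0.373  0.16   1.393  0.022  0.08 ] f [ 0.02  0.46 -3.95] w 0.0133
t 7.8833 pos [ 0.5495 -0.015   0.2209] yaw 1.4485 down [-0.0339  0.0243 -0.9991] tool d [-0.0197 -0.0068  0.0107] roll -0.009456860477867757 j [-0.04   0.372  0.16   1.393  0.023  0.082] f [ 0.29  0.19 -2.85] w 0.0128
```

View pics/g.png

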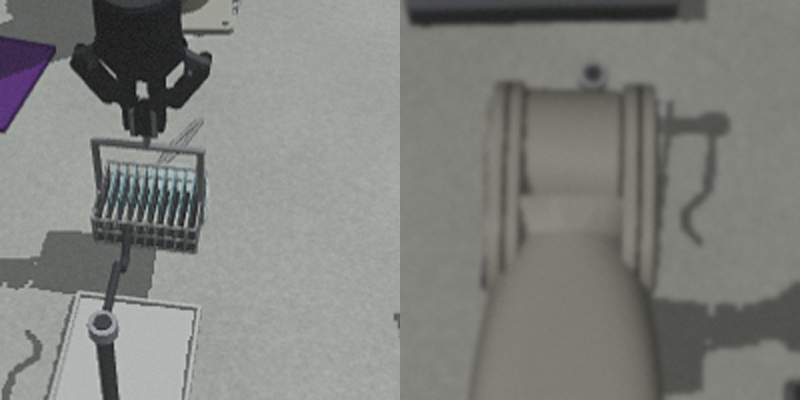

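```bash
cat > bar.py <<'E'
from h import *
from scipy.spatial.transform import Rotation as R
Mg=None
def rel():
    # tool rotation at grasp: down=(.0023,.033,-.9995), tool y yaw 1.4212
    x=np.array([.0023,.033,-.9995]);x/=np.linalg.norm(x)
    y=np.array([np.cos(1.4212),np.sin(1.4212),0]);y-=y@x*x;y/=np.linalg.norm(y)
    M=np.c_[x,y,np.cross(x,y)]
    p=np.array([.4536,.2691,.1418])
    c,s=np.cos(-.1496),np.sin(-.1496);B=np.array([[c,-s,0],[s,c,0],[0,0,1]])
    return M.T@(np.array([.4515,.2686,.115])-p), M.T@B
def bar(o):
    M=R.from_quat(o['tool_rot']).as_matrix();t,B=rel()
    return o['eef_pos']+M@t, M@B
E
cat > ov.py <<'E'
import sys
from bar import *
from workcell import *
n,x,y,w,k=sys.argv[1],*[int(v) for v in sys.argv[2:6]]
o=get_obs();c=camera('scene');pickle.dump(c,open(n+'.pkl','wb'));p,B=bar(o)
qh=[.6592,-.0348,-.113];ch,sh=np.cos(qh[2]),np.sin(qh[2])
d=p-[qh[0],qh[1],.16];print('bar',p.round(4),'rel to seat (hook axes)',(ch*d[0]+sh*d[1]).round(4),(-sh*d[0]+ch*d[1]).round(4),d[2].round(4),'tilt',B[2].round(3),'yaw',np.arctan2(B[1,0],B[0,0]).round(4),'t',o['clock'],'f',o['ft_force'])
I=cv2.resize(c['frame'][y:y+w,x:x+w,::-1],None,fx=k,fy=k,interpolation=cv2.INTER_CUBIC)
raw=I.copy()
def dr(P,col): cv2.polylines(I,[np.round(((proj(c,P)-[x,y]+.5)*k-.5)*8).astype(int)],False,col,1,cv2.LINE_AA,3)
bk=np.array([[0,-.054,-.073],[0,-.054,0],[0,.054,0],[0,.054,-.073],[0,.054,0],[0,0,0],[0,0,.056]])
dr(p+bk@B.T,(0,0,255))
dr(W(qh,[[.092,0,.012],[.092,0,.192],[.092,0,.182],[.026,0,.182],[.007,0,.152],[-.007,0,.152],[-.024,0,.176]]),(0,255,0))
cv2.imwrite(f'pics/{n}.png',np.hstack([raw,I]))
E
python3 ov.py h 220 170 130 3; python3 go.py .56 -.0235 .24 1.458
```

```text
bar [ 0.5465 -0.0158  0.1942] rel to seat (hook axes) -0.1141 0.0062 0.0342 tilt [-0.034 -0.013  0.999] yaw -0.1215 t 7.8833 f [ 0.28748032  0.18720382 -2.8496999 ]
t 7.9333 pos [ 0.5494 -0.0139  0.2213] yaw 1.4498 down [-0.0336  0.025  -0.9991] tool d [-0.0193 -0.0079  0.011 ] roll -0.008179875477337006 j [-0.038  0.372  0.16   1.393  0.024  0.082] f [-0.28  0.19 -2.19] w 0.0133
```

View pics/h.png

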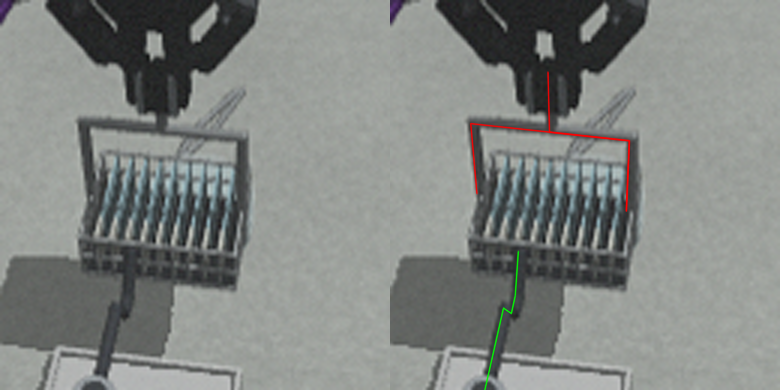

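>>> {"name": "arm_command", "arguments": {"motion": [{"x":-0.004,"y":-0.003,"z":0.002,"roll":-0.002,"fingers":0},{"x":-0.004,"y":-0.003,"z":0.005,"roll":-0.002,"fingers":0},{"x":-0.003,"y":-0.002,"z":0.008,"roll":-0.002,"fingers":0},{"x":-0.001,"y":-0.001,"z":0.01,"roll":0,"fingers":0},{"x":-0.001,"y":0,"z":0.01,"roll":0,"fingers":0},{"x":-0.001,"y":0,"z":0.007,"roll":0,"fingers":0},{"x":0,"y":0,"z":0.003,"roll":0,"fingers":0},{"x":0,"y":0,"z":0,"roll":0,"fingers":0}]}}

```text
clock: 8.6
eef_pos: [0.5961, -0.0225, 0.2383]
tool_rot: [0.045, 0.717, -0.027, 0.695]
ft_force: [0.4, 0.6, -3.4]
grip_width: 0.0133
```

```bash
python3 ov.py i 220 170 130 3; python3 go.py .56 -.0235 .24 1.458
```

```text
bar [ 0.5932 -0.0233  0.2116] rel to seat (hook axes) -0.0668 0.004 0.0516 tilt [-0.03 -0.01  1.  ] yaw -0.1016 t 8.6 f [ 0.36394481  0.57044375 -3.39177949]
t 8.65 pos [ 0.5958 -0.0224  0.2383] yaw 1.4685 down [-0.0298  0.0265 -0.9992] tool d [-0.0006 -0.0047 -0.0356] roll 0.010486281514617612 j [-0.05   0.461  0.339  1.48   0.025  0.051] f [ 0.78 -0.74 -3.66] w 0.0131
```

View pics/i.png

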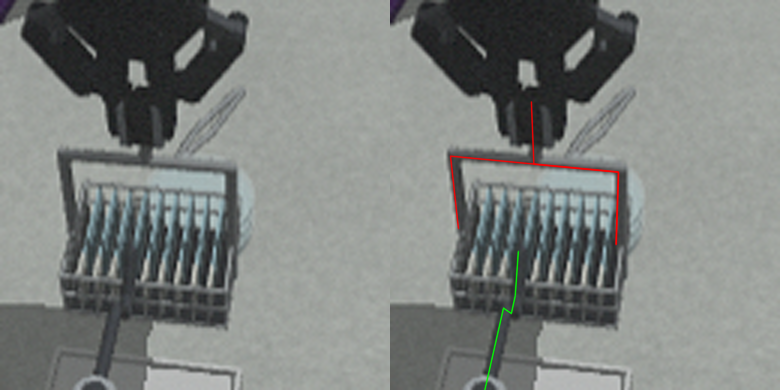

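>>> {"name": "arm_command", "arguments": {"motion": [{"x":0.005,"y":-0.002,"z":0,"roll":0.003,"fingers":0},{"x":0.006,"y":-0.002,"z":0.002,"roll":0.003,"fingers":0},{"x":0.002,"y":-0.001,"z":0.004,"roll":0.003,"fingers":0},{"x":-0.001,"y":0,"z":0.006,"roll":0.0,"fingers":0},{"x":0,"y":0,"z":0.006,"roll":0,"fingers":0},{"x":0,"y":0,"z":0.003,"roll":0,"fingers":0},{"x":0,"y":0,"z":0,"roll":0,"fingers":0}]}}

```text
clock: 9.23
eef_pos: [0.6159, -0.0293, 0.2239]
tool_rot: [0.048, 0.718, -0.03, 0.694]
ft_force: [0.2, -0.3, -3.9]
grip_width: 0.0132
```

```bash
python3 ov.py j 220 170 130 3; python3 go.py .56 -.0235 .24 1.458
```

```text
bar [ 0.6129 -0.0301  0.1972] rel to seat (hook axes) -0.0465 -0.0006 0.0372 tilt [-0.032 -0.01   0.999] yaw -0.1101 t 9.2333 f [ 0.23923584 -0.31334063 -3.91647685]
t 9.2833 pos [ 0.6156 -0.0293  0.2239] yaw 1.4598 down [-0.0323  0.0265 -0.9991] tool d [-0.0142 -0.     -0.0565] roll 0.0018370504240170504 j [-0.06   0.51   0.38   1.475  0.025  0.05 ] f [ 0.01  0.36 -2.32] w 0.0134
```

View pics/j.png

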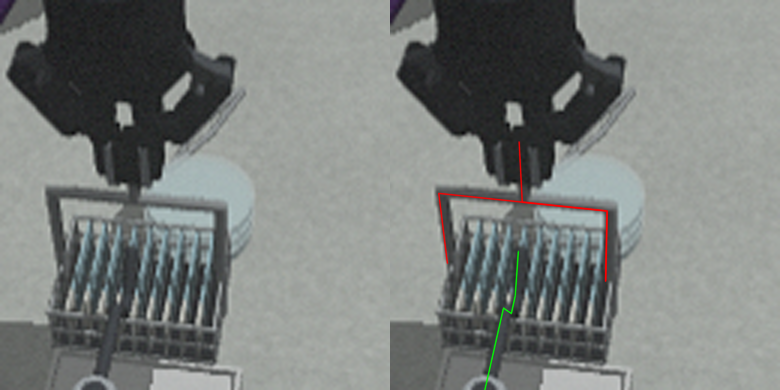

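Bar and hook overlays agree: the bar middle is at (135,200) and the hook tip at (130,250) in the crop. Next is 45 mm forward over the tip.

>>> {"name": "arm_command", "arguments": {"motion": [{"x":0,"y":0,"z":0.003,"roll":0,"fingers":0},{"x":-0.0005,"y":0,"z":0.006,"roll":0,"fingers":0},{"x":-0.0005,"y":0,"z":0.008,"roll":0,"fingers":0},{"x":-0.0005,"y":0,"z":0.008,"roll":0,"fingers":0},{"x":0,"y":0,"z":0.006,"roll":0,"fingers":0},{"x":0,"y":0,"z":0.003,"roll":0,"fingers":0},{"x":0,"y":0,"z":0,"roll":0,"fingers":0}]}}

```text
clock: 9.87
eef_pos: [0.6527, -0.0334, 0.2249]
tool_rot: [0.048, 0.717, -0.03, 0.694]
ft_force: [-1.1, 0.4, -3.6]
grip_width: 0.013
```

```bash
python3 ov.py k 220 190 130 3; python3 go.py .56 -.0235 .24 1.458
```

```text
bar [ 0.6498 -0.0341  0.1981] rel to seat (hook axes) -0.0094 -0.0004 0.0381 tilt [-0.031 -0.01   0.999] yaw -0.11 t 9.8667 f [-1.0598671   0.39960346 -3.6226443 ]
t 9.9167 pos [ 0.6524 -0.0333  0.2248] yaw 1.46 down [-0.0312  0.0265 -0.9992] tool d [-0.012  -0.0001 -0.0934] roll 0.0020270336911671905 j [-0.062  0.593  0.52   1.531  0.025  0.048] f [ 1.17 -0.31 -3.92] w 0.0132
```

View pics/k.png

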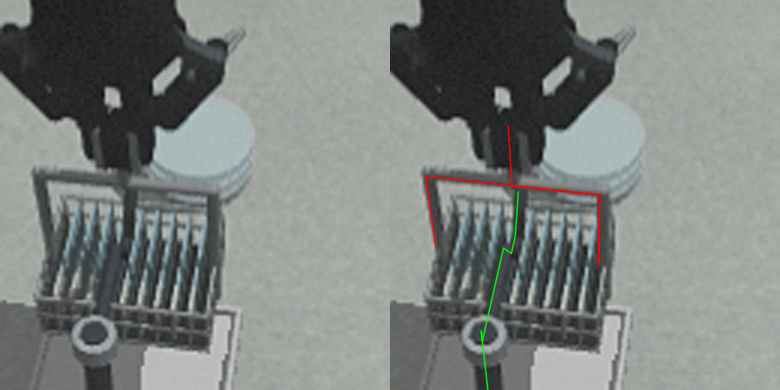

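>>> {"name": "arm_command", "arguments": {"motion": [{"x":0,"y":0,"z":0.005,"roll":0,"fingers":0},{"x":0.002,"y":0,"z":0.005,"roll":0,"fingers":0},{"x":0.006,"y":0,"z":0.001,"roll":0,"fingers":0},{"x":0.007,"y":0,"z":0,"roll":0,"fingers":0},{"x":0.006,"y":0,"z":0,"roll":0,"fingers":0},{"x":0.003,"y":0,"z":0,"roll":0,"fingers":0},{"x":0,"y":0,"z":0,"roll":0,"fingers":0}]}}

```text
clock: 10.5
eef_pos: [0.6624, -0.0338, 0.1974]
tool_rot: [0.048, 0.718, -0.03, 0.694]
ft_force: [-0.3, -0.1, -3.6]
grip_width: 0.0133
```

```bash
python3 ov.py l 220 190 130 3; python3 go.py .56 -.0235 .24 1.458
```

```text
bar [ 0.6594 -0.0345  0.1707] rel to seat (hook axes) 0.0002 0.0003 0.0107 tilt [-0.033 -0.01   0.999] yaw -0.1098 t 10.5 f [-0.33704853 -0.07052679 -3.60289254]
t 10.55 pos [ 0.6623 -0.0338  0.1975] yaw 1.4601 down [-0.0334  0.0267 -0.9991] tool d [-3.870e-02 -1.000e-04 -1.043e-01] roll 0.00207004517990228 j [-0.062  0.623  0.502  1.485  0.025  0.048] f [-0.53 -0.01 -3.38] w 0.0133
```

View pics/l.png

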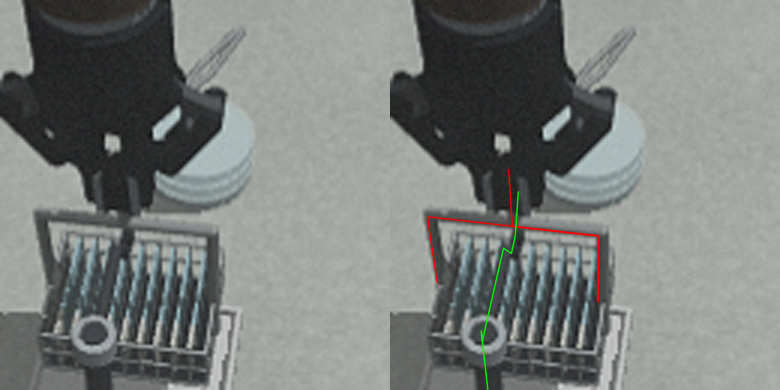

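The bar at (128,222) now occludes the hook's tip, so it is inside the hook. Lowering the last 10 mm gently.

>>> {"name": "arm_command", "arguments": {"motion": [{"x":0.003,"y":0,"z":0,"roll":0,"fingers":0},{"x":0.003,"y":0,"z":0,"roll":0,"fingers":0},{"x":0.003,"y":0,"z":0,"roll":0,"fingers":0},{"x":0,"y":0,"z":0,"roll":0,"fingers":0}]}}

```text
clock: 10.88
eef_pos: [0.6619, -0.0335, 0.1883]
tool_rot: [0.048, 0.718, -0.03, 0.694]
ft_force: [0.3, -0.8, -4.2]
grip_width: 0.013
```

```bash
python3 ov.py m 220 190 130 3; python3 go.py .56 -.0235 .24 1.458
```

```text
bar [ 0.659  -0.0343  0.1616] rel to seat (hook axes) -0.0003 0.0005 0.0016 tilt [-0.033 -0.01   0.999] yaw -0.1099 t 10.8833 f [ 0.25987404 -0.76896031 -4.19092863]
t 10.9333 pos [ 0.6621 -0.0335  0.1887] yaw 1.4601 down [-0.0322  0.0267 -0.9991] tool d [-4.770e-02 -1.000e-04 -1.043e-01] roll 0.0021242924001096952 j [-0.062  0.623  0.48   1.461  0.025  0.048] f [-0.44  0.42 -3.32] w 0.0131
```

>>> {"name": "arm_command", "arguments": {"motion": [{"x":0.002,"y":0,"z":0,"roll":0,"fingers":0},{"x":0.001,"y":0,"z":0,"roll":0,"fingers":0},{"x":0,"y":0,"z":0,"roll":0,"fingers":0}]}}

```text
clock: 11.18
eef_pos: [0.6623, -0.0335, 0.1861]
tool_rot: [0.048, 0.717, -0.03, 0.694]
ft_force: [-0.2, -0.3, -3.5]
grip_width: 0.0129
```

```bash
python3 ov.py n 220 190 130 3; python3 go.py .56 -.0235 .24 1.458
```

```text
bar [ 0.6594 -0.0342  0.1594] rel to seat (hook axes) 0.0001 0.0006 -0.0006 tilt [-0.031 -0.01   0.999] yaw -0.1099 t 11.1833 f [-0.2310114  -0.34080348 -3.52073453]
t 11.2333 pos [ 0.6623 -0.0335  0.1861] yaw 1.4601 down [-0.0309  0.0266 -0.9992] tool d [-0.0504 -0.0002 -0.1045] roll 0.0021240148301235884 j [-0.062  0.624  0.474  1.454  0.025  0.048] f [-0.08  0.81 -3.48] w 0.0132
```

View pics/n.png

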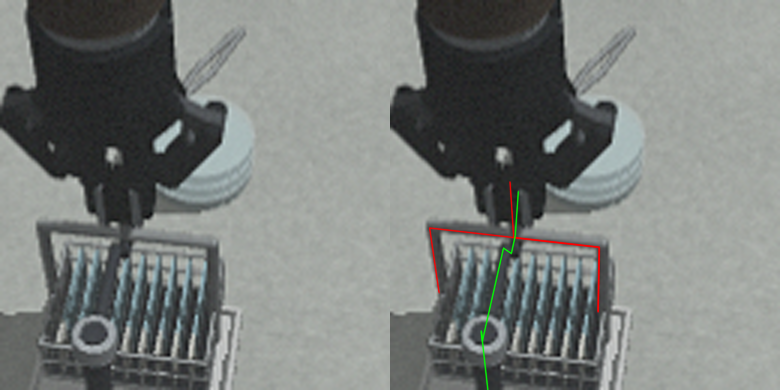

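>>> {"name": "arm_command", "arguments": {"motion": [{"x":0.0015,"y":0,"z":0,"roll":0,"fingers":0},{"x":0.0015,"y":0,"z":0,"roll":0,"fingers":0},{"x":0,"y":0,"z":0,"roll":0,"fingers":0}]}}

```text
clock: 11.48
eef_pos: [0.6626, -0.0335, 0.1855]
tool_rot: [0.048, 0.716, -0.03, 0.696]
ft_force: [0.6, -0.2, -3.1]
grip_width: 0.0132
```

```bash
python3 ov.py o 220 190 130 3; python3 go.py .56 -.0235 .24 1.458
```

```text
bar [ 0.6598 -0.0342  0.1588] rel to seat (hook axes) 0.0005 0.0006 -0.0012 tilt [-0.028 -0.01   1.   ] yaw -0.1099 t 11.4833 f [ 0.61283858 -0.16783036 -3.1459236 ]
t 11.5333 pos [ 0.6628 -0.0335  0.1855] yaw 1.4602 down [-0.0275  0.0263 -0.9993] tool d [-0.0514 -0.0002 -0.1049] roll 0.0021718708921918406 j [-0.062  0.622  0.469  1.447  0.025  0.048] f [ 0.35  0.33 -2.76] w 0.013
```

>>> {"name": "arm_command", "arguments": {"motion": [{"x":0.003,"y":0,"z":0,"roll":0,"fingers":0},{"x":0.003,"y":0,"z":0,"roll":0,"fingers":0}]}}

```text
clock: 11.7
eef_pos: [0.6631, -0.0335, 0.1847]
tool_rot: [0.048, 0.714, -0.03, 0.697]
ft_force: [-6.9, -0.4, 12.6]
grip_width: 0.013
```

```bash
python3 ov.py p 220 190 130 3; python3 go.py .56 -.0235 .24 1.458
```

```text
bar [ 0.6604 -0.0342  0.158 ] rel to seat (hook axes) 0.0011 0.0007 -0.002 tilt [-0.023 -0.01   1.   ] yaw -0.11 t 11.7 f [-6.94109608 -0.37844181 12.57778371]
t 11.75 pos [ 0.663  -0.0335  0.1848] yaw 1.4601 down [-0.0224  0.0259 -0.9994] tool d [-0.0526 -0.0002 -0.1048] roll 0.0020770788779440608 j [-0.062  0.618  0.46   1.437  0.024  0.049] f [-5.16 -0.39 10.01] w 0.013
```

View pics/p.png

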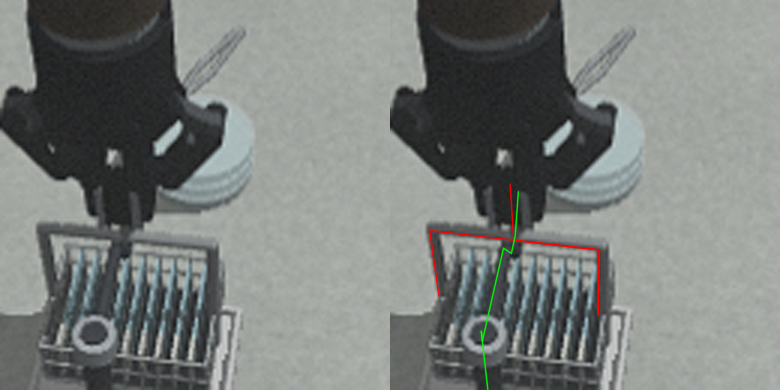

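Contact is felt: +12 N up and −7 N in x, from the slope side. I'll ease off slightly, then open.

>>> {"name": "arm_command", "arguments": {"motion": [{"x":0,"y":0,"z":-0.001,"roll":0,"fingers":0},{"x":-0.0005,"y":0,"z":-0.001,"roll":0,"fingers":0},{"x":0,"y":0,"z":0,"roll":0,"fingers":0}]}}

```text
clock: 12.0
eef_pos: [0.6613, -0.0333, 0.1861]
tool_rot: [0.048, 0.714, -0.03, 0.698]
ft_force: [0.4, -1.0, -3.5]
grip_width: 0.0128
```

```bash
python3 ov.py q 220 190 130 3; python3 go.py .56 -.0235 .24 1.458
```

```text
bar [ 0.6586 -0.0341  0.1594] rel to seat (hook axes) -0.0007 0.0007 -0.0006 tilt [-0.02 -0.01  1.  ] yaw -0.1101 t 12.0 f [ 0.42219359 -0.96264309 -3.54210332]
t 12.05 pos [ 0.6612 -0.0333  0.1858] yaw 1.4601 down [-0.0206  0.0258 -0.9995] tool d [-0.0519 -0.0002 -0.1029] roll 0.0020778099101743663 j [-0.062  0.612  0.453  1.434  0.024  0.049] f [ 0.39 -0.6  -3.45] w 0.0126
```

>>> {"name": "arm_command", "arguments": {"motion": [{"x":0.003,"y":0,"z":-0.0005,"roll":0,"fingers":0},{"x":0.002,"y":0,"z":0,"roll":0,"fingers":0}]}}

```text
clock: 12.22
eef_pos: [0.6615, -0.0333, 0.1849]
tool_rot: [0.048, 0.712, -0.03, 0.7]
ft_force: [-6.2, -0.4, 9.4]
grip_width: 0.013
```

```bash
python3 go.py .56 -.0235 .24 1.458
```

```text
t 12.2167 pos [ 0.6615 -0.0333  0.1849] yaw 1.4601 down [-0.0156  0.0254 -0.9996] tool d [-0.0532 -0.0002 -0.103 ] roll 0.0021056357521711533 j [-0.061  0.608  0.444  1.424  0.024  0.049] f [-6.18 -0.39  9.41] w 0.013
```

>>> {"name": "arm_command", "arguments": {"motion": [{"x":0,"y":0,"z":-0.002,"roll":0,"fingers":0},{"x":0.002,"y":0,"z":-0.001,"roll":0,"fingers":0},{"x":0.001,"y":0,"z":0,"roll":0,"fingers":0}]}}

```text
clock: 12.47
eef_pos: [0.6611, -0.0332, 0.1852]
tool_rot: [0.048, 0.709, -0.031, 0.703]
ft_force: [-2.3, 0.1, 3.6]
grip_width: 0.0132
```

```bash
python3 ov.py r 220 190 130 3; python3 go.py .56 -.0235 .24 1.458
```

```text
bar [ 0.6588 -0.034   0.1584] rel to seat (hook axes) -0.0005 0.0007 -0.0016 tilt [-0.007 -0.009  1.   ] yaw -0.1104 t 12.4667 f [-2.30614978  0.07533388  3.60423026]
t 12.5167 pos [ 0.661  -0.0332  0.1852] yaw 1.4601 down [-0.0071  0.0245 -0.9997] tool d [-0.0539 -0.0002 -0.102 ] roll 0.0020856867314056338 j [-0.061  0.599  0.43   1.41   0.024  0.049] f [-0.99 -0.64  6.3 ] w 0.013
```

>>> {"name": "arm_command", "arguments": {"motion": [{"x":0,"y":0,"z":0,"roll":0,"fingers":0.1},{"x":0,"y":0,"z":0,"roll":0,"fingers":0.2},{"x":0,"y":0,"z":0,"roll":0,"fingers":0.3},{"x":0,"y":0,"z":0,"roll":0,"fingers":0.4},{"x":0,"y":0,"z":0,"roll":0,"fingers":0.5},{"x":0,"y":0,"z":0,"roll":0,"fingers":0.5},{"x":0,"y":0,"z":0,"roll":0,"fingers":0.5}]}}

```text
clock: 13.1
eef_pos: [0.6601, -0.0328, 0.1817]
tool_rot: [0.048, 0.711, -0.03, 0.701]
ft_force: [0.7, 0.4, 0.8]
grip_width: 0.0431
```

```bash
python3 ov.py s 220 190 130 3; python3 go.py .56 -.0235 .24 1.458
```

```text
bar [ 0.6577 -0.0336  0.1549] rel to seat (hook axes) -0.0016 0.001 -0.0051 tilt [-0.012 -0.009  1.   ] yaw -0.1102 t 13.1 f [0.66641304 0.42090888 0.82024639]
t 13.15 pos [ 0.6601 -0.0328  0.1817] yaw 1.4602 down [-0.012   0.0253 -0.9996] tool d [-0.0569 -0.0004 -0.1013] roll 0.0022011621165685114 j [-0.061  0.603  0.426  1.408  0.025  0.049] f [-0.78 -0.52  1.84] w 0.0424
```

View pics/s.png

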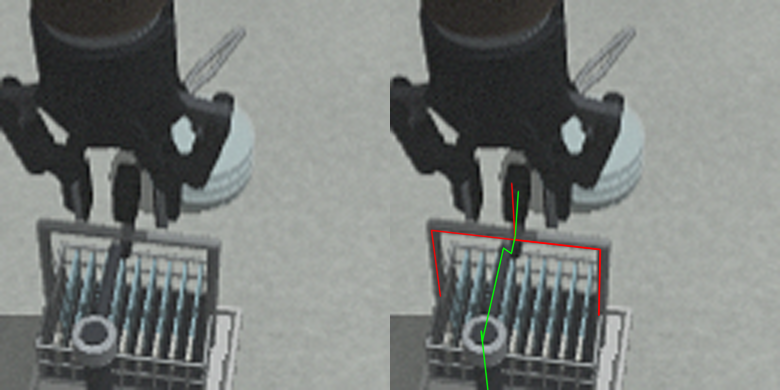

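Basket hangs; the block at (127,193) is free between the fingers at (82,205) and (165,210). Withdrawing straight up.

>>> {"name": "arm_command", "arguments": {"motion": [{"x":-0.006,"y":0,"z":0,"roll":0,"fingers":0.5},{"x":-0.01,"y":0,"z":0,"roll":0,"fingers":0.5},{"x":-0.012,"y":0,"z":0,"roll":0,"fingers":0.5},{"x":-0.012,"y":0,"z":0,"roll":0,"fingers":0.5},{"x":-0.012,"y":0,"z":0,"roll":0,"fingers":0.5},{"x":-0.012,"y":0,"z":0,"roll":0,"fingers":0.5},{"x":-0.012,"y":0,"z":0,"roll":0,"fingers":0.5},{"x":-0.012,"y":0,"z":0,"roll":0,"fingers":0.5},{"x":-0.01,"y":0,"z":0,"roll":0,"fingers":0.5}]}}

```text
clock: 13.9
eef_pos: [0.6604, -0.0354, 0.2883]
tool_rot: [0.048, 0.711, -0.03, 0.701]
ft_force: [0.1, -0.5, 0.7]
grip_width: 0.0428
```

```bash
python3 go.py .45 0 .29 1.458;python3 ov.py t 220 190 130 3
```

```text
t 13.9 pos [ 0.6604 -0.0354  0.2883] yaw 1.4603 down [-0.0126  0.0254 -0.9996] tool d [ 0.0018  0.0121 -0.213 ] roll 0.0023028391355275346 j [-0.065  0.599  0.694  1.68   0.025  0.045] f [ 0.13 -0.53  0.72] w 0.0428
bar [ 0.6579 -0.0362  0.2615] rel to seat (hook axes) -0.0011 -0.0016 0.1015 tilt [-0.013 -0.009  1.   ] yaw -0.1101 t 13.9 f [ 0.1264325  -0.52750908  0.7200884 ]
```

View pics/t.png

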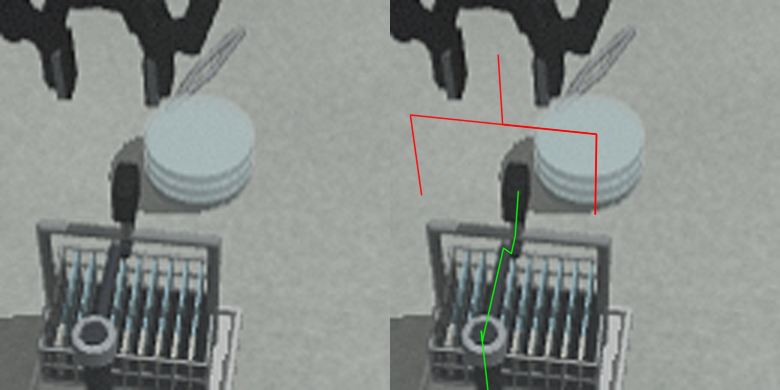

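>>> {"name": "arm_command", "arguments": {"motion": [{"x":-0.005,"y":0,"z":-0.01,"roll":0,"fingers":0.5},{"x":-0.005,"y":0,"z":-0.02,"roll":0,"fingers":0.5},{"x":-0.005,"y":0,"z":-0.03,"roll":0,"fingers":0.5},{"x":0,"y":0,"z":-0.03,"roll":0,"fingers":0.5},{"x":0,"y":0,"z":-0.03,"roll":0,"fingers":0.5},{"x":0,"y":0,"z":-0.03,"roll":0,"fingers":0.5},{"x":0,"y":0,"z":-0.03,"roll":0,"fingers":0.5},{"x":0,"y":0,"z":-0.03,"roll":0,"fingers":0.5},{"x":0,"y":0,"z":-0.02,"roll":0,"fingers":0.5},{"x":0,"y":0,"z":-0.01,"roll":0,"fingers":0.5},{"x":0,"y":0,"z":0,"roll":0,"fingers":0.5},{"x":0,"y":0,"z":0,"roll":0,"fingers":0.5}]}}

```text
clock: 14.95
eef_pos: [0.413, -0.0087, 0.3135]
tool_rot: [0.048, 0.703, -0.03, 0.708]
ft_force: [0.5, 0.7, -0.7]
grip_width: 0.043
```

```bash
python3 go.py .45 0 .29 1.458;python3 pic.py u 210 210 225 60 140 140
python3 - <<'E'
from h import *
from workcell import *
a=pickle.load(open('scene_u.pkl','rb'))['frame'].astype(int)
for i in range(6): b=camera('scene')
d=abs(b['frame'].astype(int)-a)[210:350,220:300].max(2);print(d.max(),(d>30).sum())
cv2.imwrite('pics/full.png',b['frame'][:,:,::-1])
E
```

```text
t 14.95 pos [ 0.413  -0.0087  0.3135] yaw 1.4603 down [ 0.0084  0.0244 -0.9997] tool d [0.024  0.0122 0.0357] roll 0.0022534304603158972 j [-0.039  0.038 -0.021  1.504  0.025  0.071] f [ 0.54  0.67 -0.68] w 0.043
78 197
```

View pics/u.png

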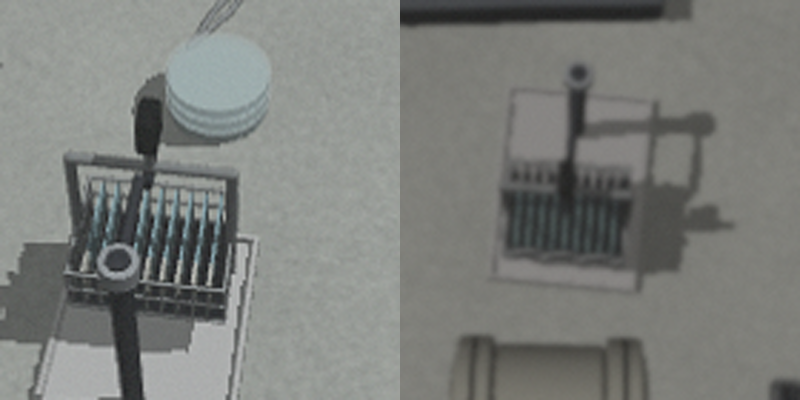

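View pics/full.png

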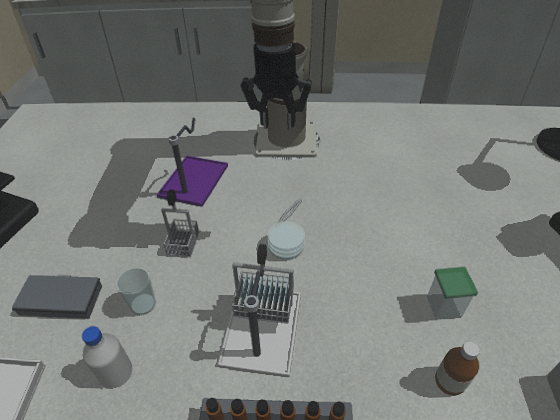

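It hangs on the white-tray hook with all slides in, and the short basket is untouched. The frame difference suggests a small swing, so I'll let it settle.

>>> {"name": "arm_command", "arguments": {"motion": [{"x":0,"y":0,"z":0,"roll":0,"fingers":0.5},{"x":0,"y":0,"z":0,"roll":0,"fingers":0.5},{"x":0,"y":0,"z":0,"roll":0,"fingers":0.5},{"x":0,"y":0,"z":0,"roll":0,"fingers":0.5},{"x":0,"y":0,"z":0,"roll":0,"fingers":0.5},{"x":0,"y":0,"z":0,"roll":0,"fingers":0.5},{"x":0,"y":0,"z":0,"roll":0,"fingers":0.5},{"x":0,"y":0,"z":0,"roll":0,"fingers":0.5},{"x":0,"y":0,"z":0,"roll":0,"fingers":0.5},{"x":0,"y":0,"z":0,"roll":0,"fingers":0.5},{"x":0,"y":0,"z":0,"roll":0,"fingers":0.5},{"x":0,"y":0,"z":0,"roll":0,"fingers":0.5},{"x":0,"y":0,"z":0,"roll":0,"fingers":0.5},{"x":0,"y":0,"z":0,"roll":0,"fingers":0.5},{"x":0,"y":0,"z":0,"roll":0,"fingers":0.5},{"x":0,"y":0,"z":0,"roll":0,"fingers":0.5},{"x":0,"y":0,"z":0,"roll":0,"fingers":0.5},{"x":0,"y":0,"z":0,"roll":0,"fingers":0.5},{"x":0,"y":0,"z":0,"roll":0,"fingers":0.5},{"x":0,"y":0,"z":0,"roll":0,"fingers":0.5}]}}

```text
clock: 17.02
eef_pos: [0.4141, -0.0089, 0.3114]
tool_rot: [0.048, 0.705, -0.03, 0.707]
ft_force: [-1.0, -0.5, -0.0]
grip_width: 0.0426
```

Run:
```python
from h import *
from workcell import *
F=[camera('scene')['frame'].astype(float) for i in range(14)]
roi=lambda f:f[235:330,225:300].mean(2)
bg=lambda f:f[330:400,360:430].mean(2)
print('noise',[round(float(abs(bg(f)-bg(F[0])).mean()),2) for f in F])
print('roi',[round(float(abs(roi(f)-roi(F[0])).mean()),2) for f in F])
print([np.round(cv2.phaseCorrelate(roi(F[0]),roi(f))[0],3).tolist() for f in F])
cv2.imwrite('pics/z.png',cv2.resize(F[-1][230:340,210:320,::-1].astype(np.uint8),None,fx=5,fy=5,interpolation=cv2.INTER_CUBIC))
print(get_obs()['clock'])
```

```text
noise [0.0, 1.58, 1.56, 1.56, 1.57, 1.58, 1.56, 1.56, 1.59, 1.6, 1.58, 1.57, 1.57, 1.59]
roi [0.0, 1.88, 1.95, 2.09, 2.22, 2.3, 2.32, 2.36, 2.32, 2.27, 2.19, 2.13, 2.06, 1.96]
[[0.5, 0.0], [0.532, -0.011], [0.52, -0.032], [0.504, 0.02], [0.544, 0.006], [0.525, 0.013], [0.558, 0.006], [0.55, 0.036], [0.546, 0.022], [0.524, 0.017], [0.532, 0.028], [0.531, -0.006], [0.536, 0.005], [0.514, 0.002]]
17.7167
```

View pics/z.png

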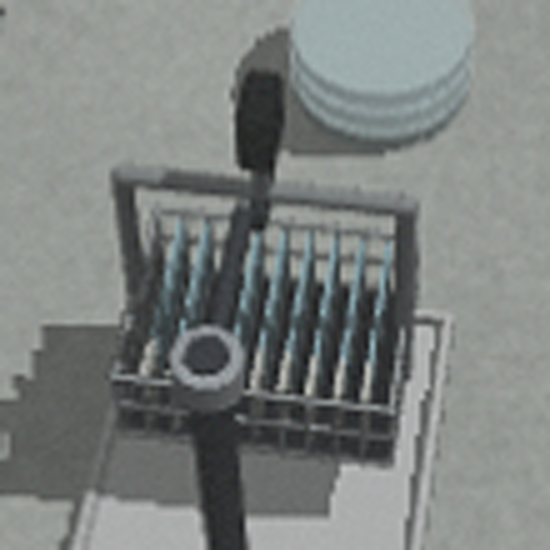

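Run:
```python
from h import *
from workcell import *
for i in range(180): camera('top')
F=[camera('scene')['frame'].astype(float) for i in range(14)]
roi=lambda f:f[235:330,225:300].mean(2)
print('roi',[round(float(abs(roi(f)-roi(F[0])).mean()),2) for f in F])
o=get_obs();print(o['clock'],o['eef_pos'],o['joint_vel'].round(4))
```

```text
roi [0.0, 1.77, 1.77, 1.79, 1.78, 1.77, 1.8, 1.77, 1.78, 1.81, 1.76, 1.79, 1.78, 1.8]
27.4167 [ 0.41413956 -0.0088859   0.31133812] [ 0.0012  0.0007  0.0001 -0.0001  0.0009 -0.0009]
```

Still, down to image noise. Handing in.

```bash
python3 -c "
from workcell import *
print(job_done())"
```

```text
the job is handed in; nothing more can be done
None
```

The long, full slide basket now hangs by its handle bar in the bend of the white-tray hook, and I handed the job in at about 27.4 s. I pinched its grip block, lifted it, brought it along the hook from the tip side, lowered it until the hook took the weight, opened the fingers and backed away.

- **Position:** just before release, the bar's middle was estimated within about 1 mm of the hook seat sideways and along the hook. It was about 2 mm low by estimate, within the calibration error. The pictures after release agree: neck and block line up with the hook rod.
- **Stillness:** a tiny swing was still visible at about 17 s, so I waited. By about 27 s the pictures differed only by image noise.
- **Surroundings:** all slides appear to be in the basket, the short basket was not touched, and the arm is well clear.
- **Forces:** the highest reading I saw was about 14 N, when the bar briefly touched the hook's slope while being lowered. I eased off before opening. I only saw readings at the end of each move.
- **Deviations:** the tool leaned up to about 2.5° at times, because its tilt drifts and can't be commanded. The basket leaned with it by up to about 2° on the way.
- **Disagreement between checks:** overlays in each camera were off by about 2 pixels (3–5 mm), in the same direction for basket and hook. The relative alignment was not affected.

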